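# Isolate the machine and hold the drill guide home on its locating pin

## Task

First switch the machine off: throw the T handle on the grey isolator box right over to its other side. Then pick up the aluminium drill-guide cover by its grip, bring it over the steel jig base in line with it (long side along long side), move it about until the hidden bore underneath drops on the base's locating pin, and press it down fully home against the spring. Finish still gripping the cover and pressing it down, because it springs up if released, and leave everything else on the bench where it is.

Things in the scene. Friction and masses are not known exactly. Their poses are not given: they have to be found in the camera images.
- handle (a joint): isolator handle angle, rad: 0 = on, leaning 0.6 rad from upright to the isolator's -x side, where it starts; 0.6 = upright; 1.2 = off, leaning 0.6 rad to the isolator's +x side. A light over-centre handle: past upright it falls over to the nearer end by itself. It can be pushed over with closed fingers
- handle_pivot (a point): middle of the isolator handle's hinge axis, 58 mm above the bench, on the centre of the fixed isolator box (grey, 100 x 80 x 50 mm, two steel ears up to 66 mm above the bench). Its x axis points from the on side to the off side, y along the hinge axis, z up
- handle_bar (a point): middle of the T handle's black cross bar (15 mm thick, 60 mm long, parallel to the hinge axis), 70 mm from the hinge axis; the bar sits on a 10 mm thick round steel stem
- cover_grip (a point): centre of the drill-guide cover's grip: a bar 70 mm long (along x), 20 mm thick (along y), 45 mm high, standing in the middle of the top of a loose aluminium plate 110 (x) x 80 (y) x 20 mm with four drill bushes. The point lies 22.5 mm above the plate's top and 42.5 mm above its underside; z up. About 0.35 kg. The cover is the same either way round (half turn about z)
- cover_bore (a point): centre of the mouth of the blind round bore in the middle of the cover's underside, 42.5 mm straight below the centre of the grip: bore diameter 14.5 mm, 16 mm deep, 2 mm chamfer at the mouth; lies on the bench at the start
- jig: fixed dark steel jig base, 140 (x) x 100 (y) x 30 mm high, origin at the centre of its underside on the bench
- pin_tip (a point): tip of the locating pin that stands upright in the middle of the jig base: diameter 12 mm, tip tapered over its last 2.5 mm to 7 mm, 14 mm above the base's top, 44 mm above the bench
- pad (a joint): travel, m, of the round sprung brass pad (40 mm diameter) around the pin: 0 = up, its top 6 mm above the base's top; 0.006 = pressed flush with the base's top, with the cover flat on the base. The spring pushes up with 6 N at the start of the travel and 12 N at its end, so the cover alone does not press it
- bush: bystander: upright steel ring, 26 mm across, 22 mm high, origin at the underside
- bolt: bystander: bolt standing on its head, 24 mm across, 39 mm high, origin at the underside
- wrench: bystander: wrench lying flat, at the right
- screwdriver: bystander: screwdriver lying beyond the task's things
- offcut: bystander: U-shaped aluminium profile offcut, 120 x 40 x 33 mm
- woodblock: bystander: wooden block 90 x 60 x 28 mm
- oil: bystander: white plastic oil bottle, 56 mm across, 130 mm high, origin at the underside
Things that resemble listed ones, but are neither listed nor needed, are in the scene too. Of the things that look like the jig, take the one that is farthest to the robot's right at the start. What is shaped like the part that bears cover_grip but pink or purple is not meant.

How it is judged:
By the outcome, as a careful person would: the job done as asked, in the order asked, and still so for the second after the job is handed in, while the arm keeps its last pose, push and grip.
It also fails if it takes over 58 s, if anything falls off the work surface, if the arm or the gripper's body presses on something with over 40 N, if the wrist force passes 120 N, or if a joint passes its speed limit or range.

## Robot

A 6-joint arm with a two-finger parallel gripper is mounted at the origin on the work surface. World frame = base frame: x ahead of the robot, y to its left, z up, the work surface at z = 0. Lengths are in mm, angles in rad, forces in N, time in s.
With the tool pointing down it reaches from about 350 to 775 mm from the base axis. Payload 7.3 kg.
Tool frame: the origin (TCP) lies at the very end of the fingers, on their centre line; the grasp point (between the pads) lies 19 mm behind it; x points along the fingers, z is the direction in which the jaws open and shut, and the axes are right-handed (so a half turn about x gives the same grasp; the last joint's range is limited). The gripper opens to 92 mm and grips with 3 to 60 N. Pads are 19 mm wide; open, the fingers measure 130 mm over their backs; the gripper's body (75 mm by 190 mm) begins 47 mm behind the grasp point.
Start: joints at [-1.447, 0.342, 1.524, -0, 1.275, -0.146], TCP at [139.955, -506.021, 226.741] pointing down, gripper open.
Joint ranges: [-2.53, 2.53], [-0.77, 2.02], [0.04, 2.7], [-1, 4.14], [0.28, 2.66], [-3.11, 3.11]. Speed limits (rad/s): [2.57, 2.57, 3.14, 3.14, 3.14, 3.14].

## Interface

Orientations are given as [roll, pitch, yaw] about the fixed x, y, z axes, in that order (R = Rz(yaw) Ry(pitch) Rx(roll)).
In Python, from plant import * gives the robot as it stands.
- The arm moves only by the shell command python3 -m creep 'ROWS'. ROWS is JSON, a list of rows, each an object of numbers: "tx", "ty", "tz": the shift along the tool's x, y, z in cm; "wx", "wy", "wz": the turn, a rotation vector about the tool's x, y, z in rad; "gripper": the closure, from -1 (fully open) to 1 (shut). A call has 1 to 8 rows; each row is the pose to reach, as a shift and turn from the pose commanded when the call began, along the tool's axes at that moment; what a row does not reach only later rows make up. A row lasts 1/12 s, in which the tool goes at most 41.7 mm and 7.16 degrees, less where a joint would pass 70% of its speed; a pose out of reach is approached as far as the arm can. A call with a gripper value outside its range is refused whole. The fingers move at their own pace and stop on an object; the grip force is fixed at half the most. Time passes only in rows, so rows that repeat a pose let the fingers close. It gives the time, the measured TCP pose, the force and the opening at its end, in the units of the state.
- get_obs(): the state, without advancing time (a new reading comes with each control period).
- capture(name): name is "scene" or "top" or "wrist"; returns a dict with "frame" (480x640x3 uint8, red, green, blue), "z_map" (480x640 float32, mm along the optical axis (not along the pixel's ray), 0 where there is no reading), "vertical_fov" (degrees; the focal length in pixels is half the picture's height over the tangent of half this angle, whatever the lens; pixels are square), "cx", "cy" (the principal point, pixels), "xyz" and "rotation" of the camera in the world. Camera axes: x right, y down, z forward; pixel columns grow to the right and rows downward; lengths in mm; the calibration is good to about 2 mm. A picture is of the moment at which its call begins.
- close_job(): hands the job in, once; it reports no verdict.
The state is a dict: "time": time; "joint_positions": joint angles; "dq": joint speeds; "tau": joint torques, N m; "tool_pos": TCP position; "tcp_rot": TCP orientation; "contact_force": force on the tool from outside, world axes, zero at the start; "moment": the same for the moment, N m; "grip_width": finger opening in mm.
Only numpy, scipy, OpenCV 4.12 (cv2) and the standard library are available. Lean on these libraries where they do the work, as an engineer would, in place of code of your own. Each camera call takes 0.05 s, during which the arm holds its last target.

## Working session

There is one attempt and no reset: what is moved stays moved. The work goes in short steps, Python scripts to look and compute and a shell command to move; the robot and the scene stay as the last step left them, time stands still between calls to the robot, and variables do not carry over. Pictures are saved under pics/ and viewed, and the job is handed in when it is done.

```bash
ls; mkdir -p pics; cat > h.py <<'E'
from plant import *
import numpy as np, cv2
from scipy.spatial.transform import Rotation as R
def cap(n,f):
    c=capture(n); cv2.imwrite('pics/'+f+'.png',c['frame'][:,:,::-1]); np.savez('pics/'+f+'.npz',**c); return c
def rotm(c):
    r=np.array(c['rotation'],float)
    return r if r.shape==(3,3) else R.from_euler('xyz',r).as_matrix()
def cloud(c):
    z=np.array(c['z_map'],float); h,w=z.shape
    f=h/2/np.tan(np.radians(float(c['vertical_fov']))/2)
    u,v=np.meshgrid(np.arange(w),np.arange(h))
    P=np.stack([(u-float(c['cx']))/f*z,(v-float(c['cy']))/f*z,z],-1)
    W=P@rotm(c).T+np.array(c['xyz'],float); W[z==0]=np.nan
    return W
E
python3 - <<'E'
from h import *
for n in ('scene','top','wrist'):
    c=cap(n,n+'0'); print(n,c['vertical_fov'],c['cx'],c['cy'],c['xyz'],c['rotation'])
print(get_obs())
E
```

```text
pics
scene 53.05270224488556 325.4569709502678 239.92394912985293 [1192.56108757  470.30201726  804.0312497 ] [-2.24128254 -0.01983596  2.18807625]
top 50.77324817418122 320.7596108782938 243.0353795274022 [ 203.37809442   -2.74500113 1418.38504148] [-2.93869986e+00  1.30931374e-03 -1.56510070e+00]
wrist 61.451199257365026 318.0921344590625 240.4133759368707 [ 213.2868412  -487.25744388  383.78378823] [ 2.85409774e+00  7.19948159e-04 -1.29978380e+00]
{'time': 0.15, 'joint_positions': array([-1.44696676e+00,  3.42553086e-01,  1.52474885e+00,  2.93311281e-05,
        1.27540176e+00, -1.45991328e-01]), 'dq': array([ 0.00019347, -0.00055407, -0.00123177, -0.00208851,  0.0019364 ,
       -0.000273  ]), 'tau': array([ 1.24456365e-03, -4.31470191e+01, -2.44353533e+01,  7.17691379e-02,
        5.37472672e-02, -9.15347141e-05]), 'tool_pos': array([ 139.94268869, -505.71223876,  226.22660672]), 'tcp_rot': array([2.97035897, 1.56968493, 1.66937498]), 'contact_force': array([-0.41362718,  0.26951854,  0.76981203]), 'moment': array([ 0.08038928,  0.00520991, -0.00560964]), 'grip_width': 91.7891889280708}
```

View pics/top0.png

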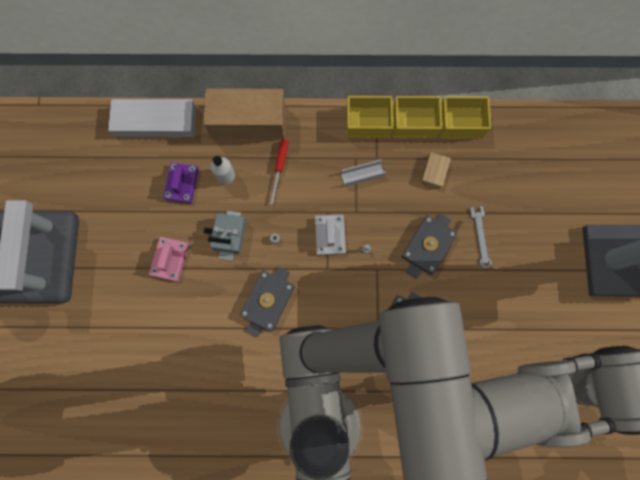

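View pics/scene0.png

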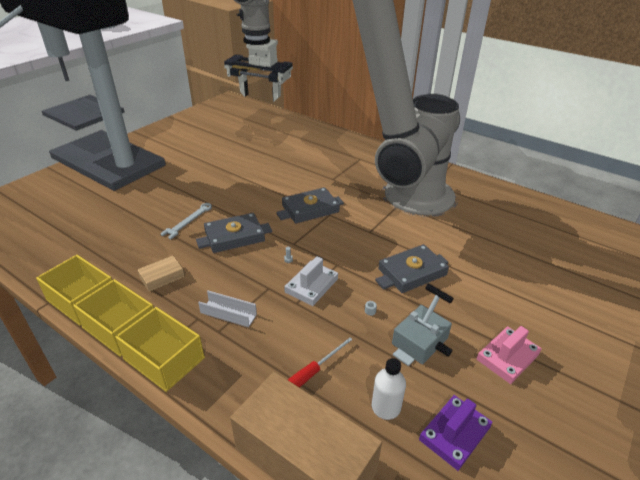

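```bash
python3 - <<'E'
from h import *
for n in ('top0',):
    W=cloud(np.load('pics/'+n+'.npz')); 
    im=cv2.imread('pics/top0.png')
    cv2.imwrite('pics/top0c.png',cv2.resize(im[40:340,0:400],None,fx=2,fy=2,interpolation=cv2.INTER_CUBIC))
    print(np.nanmedian(W[...,2]))
    cv2.imwrite('pics/top0z.png',np.clip(np.nan_to_num(W[...,2])*1.8+20,0,255).astype(np.uint8))
E
```

```text
0.013521389525180894
```

View pics/top0c.png

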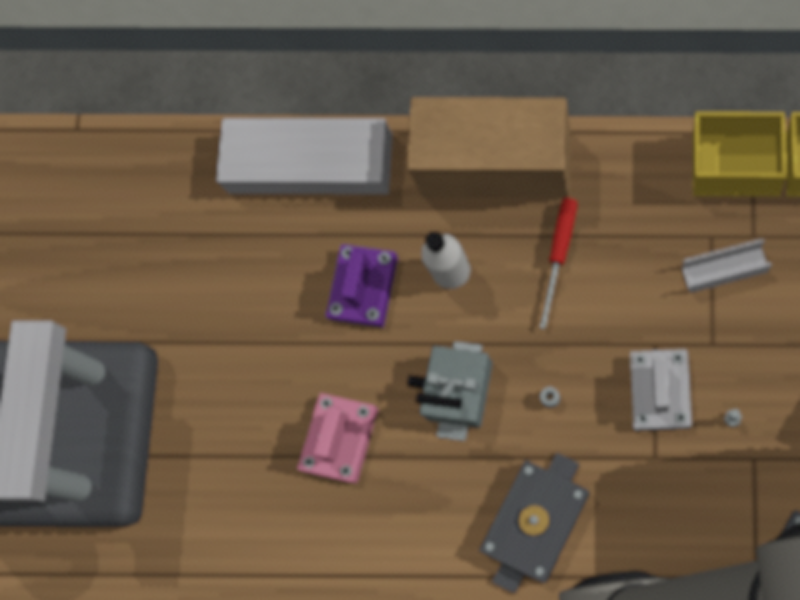

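```bash
python3 - <<'E'
from h import *
im=cv2.imread('pics/scene0.png')
a=cv2.resize(im[170:370,160:560],None,fx=2,fy=2,interpolation=cv2.INTER_CUBIC)
cv2.imwrite('pics/scene0c.png',a)
cv2.imwrite('pics/scene0d.png',cv2.resize(im[265:375,370:520],None,fx=5,fy=5,interpolation=cv2.INTER_CUBIC))
W=cloud(np.load('pics/scene0.npz'))
print(W[206,322] if 0 else '')
for p in [(235,226),(312,199),(414,261),(318,267),(440,293),(418,333),(444,348)]: print(p,W[p[1],p[0]].round(1))
W=cloud(np.load('pics/top0.npz'))
for p in [(431,243),(267,300),(405,298),(330,235),(237,228),(210,232),(222,240)]: print(p,W[p[1],p[0]].round(1))
E
```

```text
(235, 226) [ 491.8 -301.6   38.9]
(312, 199) [ 264.3 -217.3   37.5]
(414, 261) [336.2 145.7  40.1]
(318, 267) [504.4 -21.3  52. ]
(440, 293) [486.9 268.8 123.6]
(418, 333) [543.2 259.6  48.6]
(444, 348) [530.4 315.   28.8]
(431, 243) [ 488.7 -306.    39.8]
(267, 300) [327.7 145.7  42.3]
(405, 298) [ 339.6 -236.4   -2.5]
(330, 235) [503.8 -24.5  67.8]
(237, 228) [526.5 233.9  49.2]
(210, 232) [519.7 313.4  27.2]
(222, 240) [476.7 259.2 122.6]
```

View pics/scene0d.png

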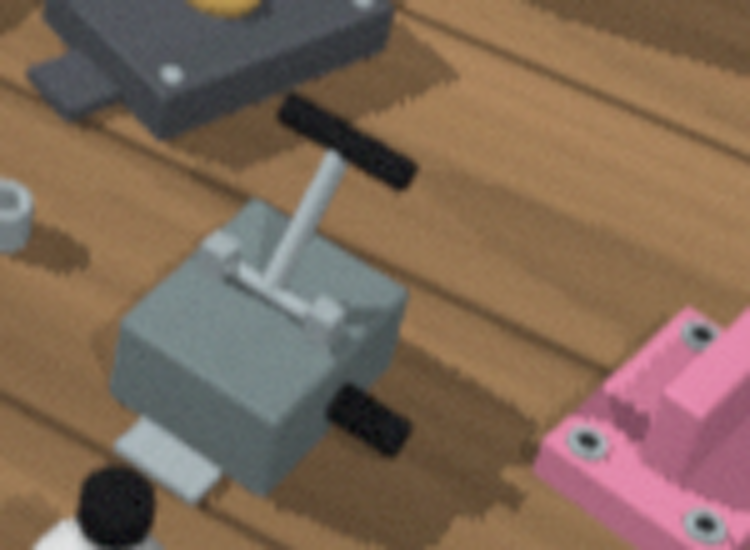

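View pics/scene0c.png

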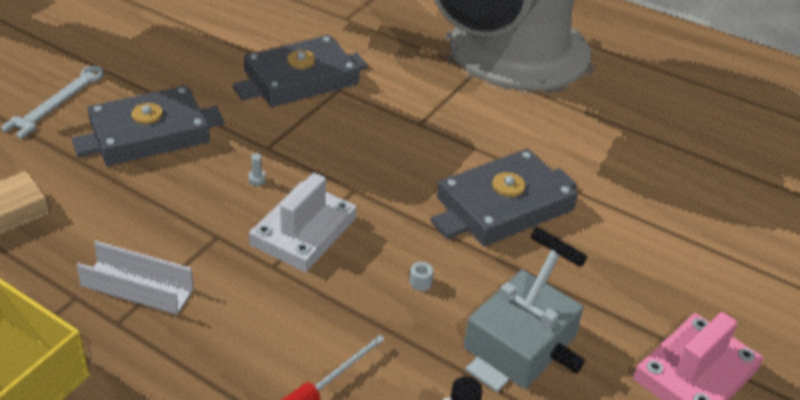

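```bash
cat > meas.py <<'E'
from h import *
def fit(P,m,zlo,zhi,cen,r):
    k=m&(P[...,2]>zlo)&(P[...,2]<zhi)&(np.hypot(P[...,0]-cen[0],P[...,1]-cen[1])<r)
    q=P[k]; 
    (c,s,a)=cv2.minAreaRect(q[:,:2].astype(np.float32))
    b=cv2.boxPoints((c,s,a)); e=b[1]-b[0]; e2=b[2]-b[1]
    L=e if np.linalg.norm(e)>np.linalg.norm(e2) else e2
    return len(q),np.round(c,1),np.round(sorted(s),1),'long ang %.3f'%(np.arctan2(L[1],L[0])%np.pi), 'z %.1f'%np.median(q[:,2]),'mean',q[:,:2].mean(0).round(1)
E
python3 - <<'E'
from meas import *
for n in ('scene0','top0'):
    W=cloud(np.load('pics/'+n+'.npz')); ok=np.isfinite(W[...,2])
    print(n)
    for nm,zl,zh,c,r in [('jigtop',26,33.5,(490,-304),95),('pad',34.5,39.5,(490,-304),30),('pin',41,50,(490,-304),30),
      ('cover plate',16,25,(504,-23),75),('grip top',60,72,(504,-23),45),('box',46,54,(523,258),75),('bar',108,130,(480,260),50),('ears',60,70,(523,258),40)]:
        try: print(nm,*fit(W,ok,zl,zh,c,r))
        except Exception as e: print(nm,'fail')
E
```

```text
scene0
jigtop 967 [ 492.8 -307.3] [106.6 140. ] long ang 2.586 z 31.6 mean [ 495.9 -303.6]
pad 97 [ 490.3 -306.2] [43.6 47.7] long ang 2.518 z 37.7 mean [ 494.  -306.9]
pin 15 [ 493.3 -302.1] [15.7 18.7] long ang 0.940 z 44.6 mean [ 493.5 -306.5]
cover plate 706 [521.  -29.3] [ 82.5 115.7] long ang 0.032 z 21.3 mean [530.4 -18.2]
grip top 171 [517.2 -28.2] [20.6 62.6] long ang 0.060 z 65.9 mean [517.1 -27.1]
box 1173 [519.8 259.2] [ 80.2 102.4] long ang 3.006 z 50.6 mean [527.4 261.1]
bar 230 [483.  264.2] [17.9 61.1] long ang 1.431 z 121.0 mean [484.1 265.5]
ears 154 [518.8 259.1] [16.  64.5] long ang 1.452 z 64.8 mean [520.3 259.1]
top0
jigtop 1307 [ 488.1 -304.4] [100.  140.9] long ang 2.583 z 29.5 mean [ 486.3 -303.6]
pad 85 [ 490.1 -304. ] [39.3 41.9] long ang 0.290 z 36.7 mean [ 488.  -303.5]
pin 15 [ 489.2 -297. ] [ 9.3 22.8] long ang 1.302 z 43.9 mean [ 488.2 -300.1]
cover plate 744 [516.1 -24.3] [ 79.9 111.5] long ang 0.047 z 20.0 mean [514.3 -24.3]
grip top 166 [514.2 -24.5] [19.9 67.3] long ang 0.053 z 64.3 mean [514.6 -24.5]
box 607 [515.3 262.8] [80.  99.2] long ang 3.020 z 49.8 mean [518.7 259.8]
bar 129 [478.4 267.8] [18.1 59. ] long ang 1.468 z 121.7 mean [475.7 267.6]
ears 68 [515.2 263.2] [12. 64.] long ang 1.434 z 64.9 mean [515.1 261.5]
```

```bash
cat > go.py <<'E'
from h import *
import sys
# go(x,y,z,jawangle): shift/turn in tool axes (cm, rad) from measured pose to TCP target pointing down with jaw axis (tool z) at angle mod pi
def go(x,y,z,jaw,o=None,flip=None):
    o=o or get_obs(); A=R.from_euler('xyz',o['tcp_rot']).as_matrix()
    best=None
    for a in (jaw,jaw+np.pi):
        Zt=np.array([np.cos(a),np.sin(a),0]); X=np.array([0,0,-1.]); T=np.stack([X,np.cross(Zt,X),Zt],1)
        w=R.from_matrix(A.T@T).as_rotvec()
        if best is None or np.linalg.norm(w)<np.linalg.norm(best): best=w
    t=A.T@(np.array([x,y,z])-o['tool_pos'])/10
    print('t(cm)',t.round(2),'w',best.round(3),'rows',np.ceil(np.linalg.norm(t)*10/41.7),np.ceil(np.degrees(np.linalg.norm(best))/7.16))
def st():
    o=get_obs(); A=R.from_euler('xyz',o['tcp_rot']).as_matrix()
    print('t',round(o['time'],2),'pos',o['tool_pos'].round(1),'jaw',np.arctan2(A[1,2],A[0,2]).round(3),'xax',A[:,0].round(3),'F',o['contact_force'].round(1),'M',o['moment'].round(2),'w',round(o['grip_width'],1),'q',o['joint_positions'].round(2))
E
python3 - <<'E'
from go import *
st()
A=R.from_euler('xyz',get_obs()['tcp_rot']).as_matrix(); print(A.round(3))
go(450,-300,227,-0.13)
go(450,270,227,-0.13)
E
```

```text
t 0.15 pos [ 139.9 -505.7  226.2] jaw -1.301 xax [-0.     0.001 -1.   ] F [-0.4  0.3  0.8] M [ 0.08  0.01 -0.01] w 91.8 q [-1.45  0.34  1.52  0.    1.28 -0.15]
[[-0.     0.964  0.267]
 [ 0.001  0.267 -0.964]
 [-1.     0.    -0.001]]
t(cm) [ -0.06  35.37 -11.56] w [-1.171e+00 -1.000e-03 -1.000e-03] rows 9.0 10.0
t(cm) [ 1.000e-02  5.056e+01 -6.650e+01] w [-1.171e+00 -1.000e-03 -1.000e-03] rows 21.0 10.0
```

```bash
python3 -m creep '[{"ty":12,"tz":-4,"gripper":1},{"ty":24,"tz":-8,"wx":0.1,"gripper":1},{"ty":35,"tz":-12,"wx":0.2,"gripper":1},{"ty":36,"tz":-16,"wx":0.4,"gripper":1},{"ty":37,"tz":-20,"wx":0.4,"gripper":1},{"ty":38,"tz":-24,"wx":0.4,"gripper":1},{"ty":39,"tz":-28,"wx":0.4,"gripper":1},{"ty":40,"tz":-32,"wx":0.4,"gripper":1}]'; python3 - <<'E'
from go import *
st(); go(430,267,180,-1.70)
E
```

```text
t 0.15 pos [ 139.9 -505.7  226.2] jaw -1.301 xax [-0.     0.001 -1.   ] F [-0.4  0.3  0.8] M [ 0.08  0.01 -0.01] w 91.8 q [-1.45  0.34  1.52  0.    1.28 -0.15]
t(cm) [  4.7   48.55 -66.74] w [ 0.399 -0.001  0.   ] rows 20.0 4.0validation failed for argument at $[0]...
```

```bash
python3 -m creep '[{"tx":0,"ty":12,"tz":-4,"wx":0,"wy":0,"wz":0,"gripper":1},{"tx":0,"ty":24,"tz":-8,"wx":0.1,"wy":0,"wz":0,"gripper":1},{"tx":0,"ty":35,"tz":-12,"wx":0.2,"wy":0,"wz":0,"gripper":1},{"tx":0,"ty":36,"tz":-16,"wx":0.4,"wy":0,"wz":0,"gripper":1},{"tx":0,"ty":37,"tz":-20,"wx":0.4,"wy":0,"wz":0,"gripper":1},{"tx":0,"ty":38,"tz":-24,"wx":0.4,"wy":0,"wz":0,"gripper":1},{"tx":0,"ty":39,"tz":-28,"wx":0.4,"wy":0,"wz":0,"gripper":1},{"tx":0,"ty":40,"tz":-32,"wx":0.4,"wy":0,"wz":0,"gripper":1}]'; python3 - <<'E'
from go import *
st(); go(430,267,180,-1.70)
E
```

```text
time: 0.82
tool_pos: [360.7, -269.5, 226.5]
tcp_rot: [2.656, 1.571, 0.955]
contact_force: [1.4, -0.2, 1.1]
grip_width: 43.1
t 0.82 pos [ 360.7 -269.5  226.5] jaw -1.701 xax [ 0.  0. -1.] F [ 1.4 -0.2  1.1] M [-0.05 -0.01 -0.01] w 43.1 q [-0.81  0.21  1.72  0.    1.22  0.89]
t(cm) [  4.66  -0.1  -54.09] w [-0.001 -0.    -0.   ] rows 14.0 1.0
```

```bash
python3 -m creep '[{"tx":0,"ty":2,"tz":-54,"wx":0,"wy":0,"wz":0,"gripper":1},{"tx":0,"ty":2,"tz":-54,"wx":0,"wy":0,"wz":0,"gripper":1},{"tx":0,"ty":0,"tz":-54,"wx":0,"wy":0,"wz":0,"gripper":1},{"tx":0,"ty":0,"tz":-54,"wx":0,"wy":0,"wz":0,"gripper":1},{"tx":0,"ty":0,"tz":-54,"wx":0,"wy":0,"wz":0,"gripper":1},{"tx":0,"ty":0,"tz":-54,"wx":0,"wy":0,"wz":0,"gripper":1},{"tx":0,"ty":0,"tz":-54,"wx":0,"wy":0,"wz":0,"gripper":1},{"tx":0,"ty":0,"tz":-54,"wx":0,"wy":0,"wz":0,"gripper":1}]'; python3 - <<'E'
from go import *
st(); go(430,267,105,-1.70)
E
```

```text
time: 1.48
tool_pos: [404.0, 61.1, 226.8]
tcp_rot: [1.138, 1.57, -0.564]
contact_force: [1.3, -1.0, -0.7]
grip_width: 0.8
t 1.48 pos [404.   61.1 226.8] jaw -1.701 xax [ 0. -0. -1.] F [ 1.3 -1.  -0.7] M [ 0.01 -0.05  0.02] w 0.8 q [-0.04  0.13  1.81 -0.    1.2   1.66]
t(cm) [ 12.18  -0.1  -20.75] w [-0.001  0.    -0.   ] rows 6.0 1.0
```

```bash
python3 -m creep '[{"tx":0,"ty":0,"tz":-20.8,"wx":0,"wy":0,"wz":0,"gripper":1},{"tx":0,"ty":0,"tz":-20.8,"wx":0,"wy":0,"wz":0,"gripper":1},{"tx":0,"ty":0,"tz":-20.8,"wx":0,"wy":0,"wz":0,"gripper":1},{"tx":0,"ty":0,"tz":-20.8,"wx":0,"wy":0,"wz":0,"gripper":1},{"tx":0,"ty":0,"tz":-20.8,"wx":0,"wy":0,"wz":0,"gripper":1},{"tx":4,"ty":0,"tz":-20.8,"wx":0,"wy":0,"wz":0,"gripper":1},{"tx":8,"ty":0,"tz":-20.8,"wx":0,"wy":0,"wz":0,"gripper":1},{"tx":12,"ty":0,"tz":-20.8,"wx":0,"wy":0,"wz":0,"gripper":1}]'; python3 - <<'E'
from go import *
st(); go(528,256,105,-1.70); cap('scene','s1'); cap('top','t1')
E
```

```text
time: 2.15
tool_pos: [431.2, 266.4, 105.4]
tcp_rot: [2.009, 1.569, 0.31]
contact_force: [0.7, -0.2, -1.5]
grip_width: 0.4
t 2.15 pos [431.2 266.4 105.4] jaw -1.699 xax [ 0.001  0.    -1.   ] F [ 0.7 -0.2 -1.5] M [ 0.08 -0.01  0.  ] w 0.4 q [ 0.4   0.44  1.74 -0.    0.96  2.1 ]
t(cm) [ 0.05  9.74 -0.21] w [ 0.001 -0.001 -0.001] rows 3.0 1.0
```

View pics/s1.png

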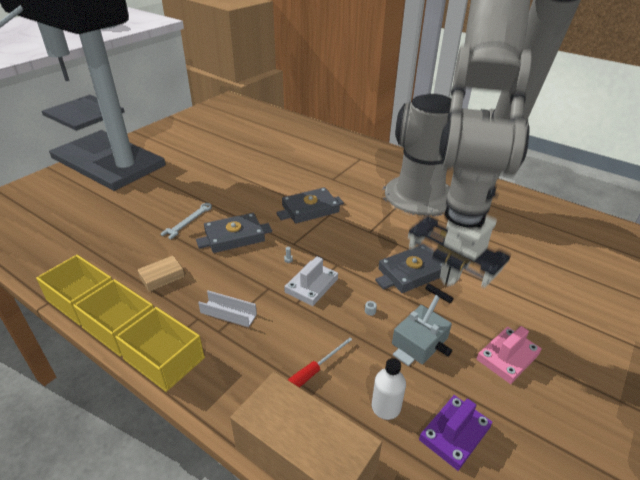

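The closed fingers (about 450,265) stand just behind the black bar (440,293), so I push now.

```bash
python3 -m creep '[{"tx":0,"ty":1.5,"tz":0,"wx":0,"wy":0,"wz":0,"gripper":1},{"tx":0,"ty":3,"tz":0,"wx":0,"wy":0,"wz":0,"gripper":1},{"tx":0,"ty":4,"tz":0,"wx":0,"wy":0,"wz":0,"gripper":1},{"tx":0,"ty":5,"tz":0,"wx":0,"wy":0,"wz":0,"gripper":1},{"tx":0,"ty":6,"tz":0,"wx":0,"wy":0,"wz":0,"gripper":1},{"tx":0,"ty":7,"tz":0,"wx":0,"wy":0,"wz":0,"gripper":1},{"tx":0,"ty":8,"tz":0,"wx":0,"wy":0,"wz":0,"gripper":1},{"tx":0,"ty":9,"tz":0,"wx":0,"wy":0,"wz":0,"gripper":1}]'; python3 - <<'E'
from go import *
st(); c=cap('scene','s2')
E
python3 - <<'E'
import cv2
im=cv2.imread('pics/s2.png'); cv2.imwrite('pics/s2c.png',cv2.resize(im[200:380,340:540],None,fx=3,fy=3))
E
```

```text
time: 2.92
tool_pos: [521.6, 253.4, 106.9]
tcp_rot: [1.516, 1.571, -0.185]
contact_force: [0.5, -0.3, 0.8]
grip_width: 0.3
t 2.92 pos [521.6 253.4 106.9] jaw -1.701 xax [ 0. -0. -1.] F [ 0.5 -0.3  0.8] M [ 0.05  0.09 -0.03] w 0.3 q [ 0.32  0.56  1.53 -0.    1.05  2.02]
```

View pics/s2c.png

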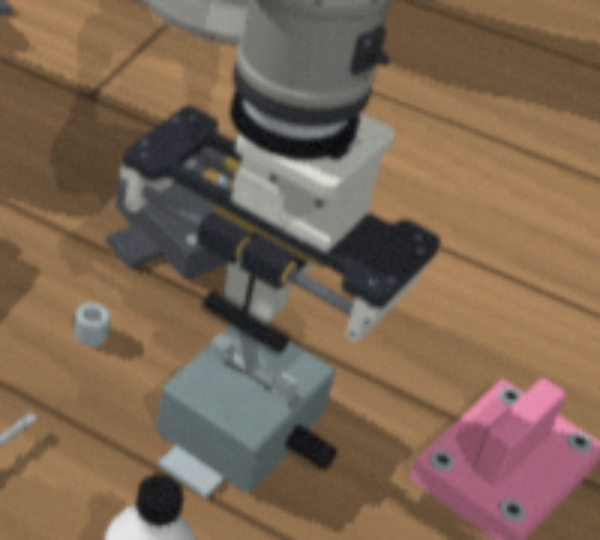

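The bar is now on the camera side of the fingers. I withdraw straight up and look again.

```bash
python3 -m creep '[{"tx":-3,"ty":0,"tz":0,"wx":0,"wy":0,"wz":0,"gripper":1},{"tx":-7,"ty":0,"tz":0,"wx":0,"wy":0,"wz":0,"gripper":1},{"tx":-11,"ty":0,"tz":0,"wx":0,"wy":0,"wz":0,"gripper":1},{"tx":-11,"ty":0,"tz":4,"wx":0,"wy":0,"wz":0,"gripper":0},{"tx":-11,"ty":0,"tz":8,"wx":0,"wy":0,"wz":0,"gripper":-1},{"tx":-11,"ty":0,"tz":12,"wx":0,"wy":0,"wz":0,"gripper":-1},{"tx":-11,"ty":0,"tz":16,"wx":0,"wy":0,"wz":0,"gripper":-1},{"tx":-11,"ty":0,"tz":20,"wx":0,"wy":0,"wz":0,"gripper":-1}]'; python3 - <<'E'
from go import *
from meas import fit
st(); go(517,-26,90,-1.526); c=cap('scene','s3')
W=cloud(c); print(fit(W,np.isfinite(W[...,2]),106,130,(545,256),60))
im=c['frame'][:,:,::-1]; cv2.imwrite('pics/s3c.png',cv2.resize(im[200:380,340:540],None,fx=3,fy=3))
E
```

```text
time: 3.63
tool_pos: [494.1, 53.8, 216.9]
tcp_rot: [1.13, 1.571, -0.57]
contact_force: [0.8, 0.0, 1.2]
grip_width: 28.8
t 3.63 pos [494.1  53.8 216.9] jaw -1.7 xax [ 0. -0. -1.] F [0.8 0.  1.2] M [ 0.08 -0.01  0.05] w 28.8 q [-0.05  0.3   1.62 -0.    1.23  1.65]
t(cm) [12.69  3.3   7.62] w [-0.174  0.    -0.   ] rows 4.0 2.0
(240, array([559.6, 253.3]), array([16.1, 60.5]), 'long ang 1.425', 'z 121.6', 'mean', array([561.9, 255.3]))
```

View pics/s3c.png

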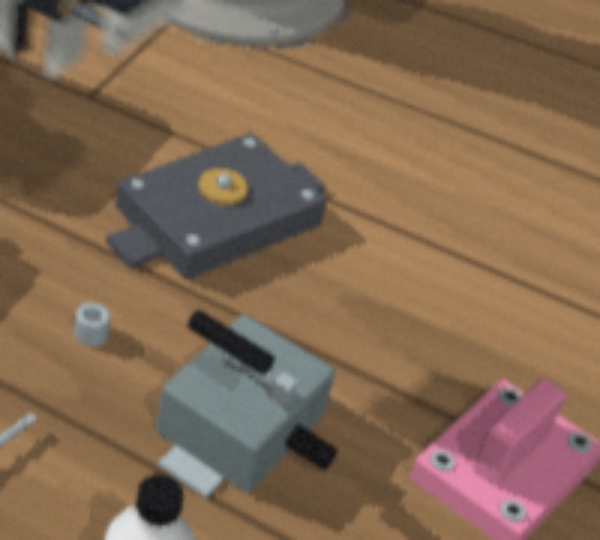

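Handle confirmed off: bar at (560,253), matching pivot +39.5 mm. Next, over the cover.

```bash
python3 -m creep '[{"tx":1,"ty":1.3,"tz":3.5,"wx":-0.1,"wy":0,"wz":0,"gripper":-0.1},{"tx":3,"ty":3.3,"tz":7.6,"wx":-0.174,"wy":0,"wz":0,"gripper":-0.1},{"tx":6,"ty":3.3,"tz":7.6,"wx":-0.174,"wy":0,"wz":0,"gripper":-0.1},{"tx":8.5,"ty":3.3,"tz":7.6,"wx":-0.174,"wy":0,"wz":0,"gripper":-0.1},{"tx":8.5,"ty":3.3,"tz":7.6,"wx":-0.174,"wy":0,"wz":0,"gripper":-0.1},{"tx":8.5,"ty":3.3,"tz":7.6,"wx":-0.174,"wy":0,"wz":0,"gripper":-0.1}]'; python3 - <<'E'
from go import *
from meas import fit
st(); c=cap('wrist','w4'); W=cloud(c); ok=np.isfinite(W[...,2])
print('grip',fit(W,ok,60,72,(517,-26),45)); print('plate',fit(W,ok,15,24,(517,-26),75))
c=cap('top','t4'); W=cloud(c); ok=np.isfinite(W[...,2]); print('platetop',fit(W,ok,16,25,(517,-26),75))
go(517,-26,24,-1.526)
E
```

```text
time: 4.18
tool_pos: [516.9, -24.1, 131.1]
tcp_rot: [-1.81, 1.568, 2.946]
contact_force: [-0.3, -0.5, 1.4]
grip_width: 50.3
t 4.18 pos [516.9 -24.1 131.1] jaw -1.527 xax [-0.003  0.001 -1.   ] F [-0.3 -0.5  1.4] M [ 0.01 -0.01 -0.01] w 50.3 q [-0.19  0.43  1.68  0.    1.04  1.33]
grip (3818, array([519.7, -29. ]), array([20.1, 69.7]), 'long ang 0.051', 'z 64.5', 'mean', array([521.7, -28.8]))
plate (13758, array([519.1, -29.1]), array([ 80.4, 110.6]), 'long ang 0.050', 'z 19.8', 'mean', array([526.3, -28.7]))
platetop (0, array([0., 0.]), array([0., 0.]), 'long ang 0.000', 'z nan', 'mean', array([nan, nan]))
t(cm) [10.93 -0.19  0.19] w [-0.     0.001 -0.002] rows 3.0 1.0
  return _methods._mean(a, axis=axis, dtype=dtype,
  ret = ret.dtype.type(ret / rcount)
meas.py:8: RuntimeWarning: Mean of empty slice.
  return len(q),np.round(c,1),np.round(sorted(s),1),'long ang %.3f'%(np.arctan2(L[1],L[0])%np.pi), 'z %.1f'%np.median(q[:,2]),'mean',q[:,:2].mean(0).round(1)
  ret = um.true_divide(
```

View pics/w4.png

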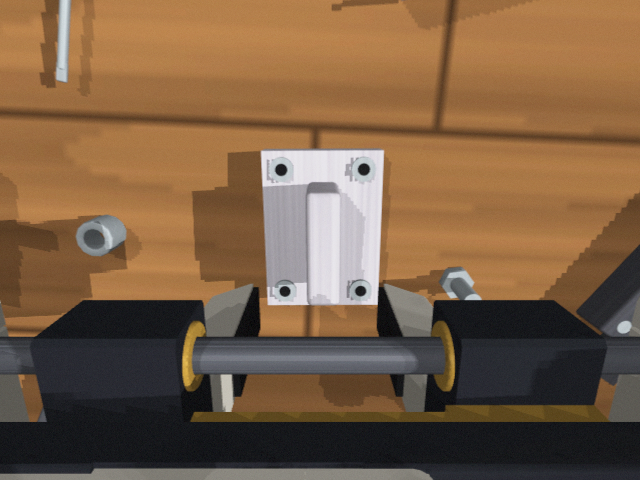

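```bash
python3 -m creep '[{"tx":3,"ty":0.1,"tz":0.4,"wx":0,"wy":0,"wz":0,"gripper":-0.1},{"tx":6,"ty":0.1,"tz":0.4,"wx":0,"wy":0,"wz":0,"gripper":-0.1},{"tx":8.5,"ty":0.1,"tz":0.4,"wx":0,"wy":0,"wz":0,"gripper":-0.1},{"tx":10,"ty":0.1,"tz":0.4,"wx":0,"wy":0,"wz":0,"gripper":-0.1},{"tx":10.7,"ty":0.1,"tz":0.4,"wx":0,"wy":0,"wz":0,"gripper":-0.1},{"tx":10.7,"ty":0.1,"tz":0.4,"wx":0,"wy":0,"wz":0,"gripper":-0.1}]'; python3 - <<'E'
from go import *
st(); go(518.5,-28,24,-1.521)
E
```

```text
time: 4.78
tool_pos: [519.0, -27.8, 24.9]
tcp_rot: [0.553, 1.571, -0.973]
contact_force: [0.2, 1.0, -0.1]
grip_width: 50.6
t 4.78 pos [519.  -27.8  24.9] jaw -1.526 xax [ 0. -0. -1.] F [ 0.2  1.  -0.1] M [ 0.02 -0.01 -0.05] w 50.6 q [-0.2   0.58  1.77 -0.    0.78  1.33]
t(cm) [ 0.09 -0.05  0.02] w [-0.005  0.    -0.   ] rows 1.0 1.0
```

Close, then lift.

```bash
python3 -m creep '[{"tx":0,"ty":0,"tz":0,"wx":0,"wy":0,"wz":0,"gripper":1},{"tx":0,"ty":0,"tz":0,"wx":0,"wy":0,"wz":0,"gripper":1},{"tx":0,"ty":0,"tz":0,"wx":0,"wy":0,"wz":0,"gripper":1},{"tx":0,"ty":0,"tz":0,"wx":0,"wy":0,"wz":0,"gripper":1},{"tx":0,"ty":0,"tz":0,"wx":0,"wy":0,"wz":0,"gripper":1},{"tx":0,"ty":0,"tz":0,"wx":0,"wy":0,"wz":0,"gripper":1}]'; python3 -c "
from go import *
st()"
```

```text
time: 5.28
tool_pos: [519.1, -28.2, 25.4]
tcp_rot: [1.51, 1.57, -0.018]
contact_force: [-0.6, 1.6, 4.9]
grip_width: 20.0
t 5.28 pos [519.1 -28.2  25.4] jaw -1.527 xax [ 0.001 -0.    -1.   ] F [-0.6  1.6  4.9] M [ 0.3   0.1  -0.02] w 20.0 q [-0.2   0.58  1.77  0.    0.78  1.33]
```

Gripped: 20.0 mm opening is the grip's thickness. Now I lift and swing to a spot beside the jig where the wrist camera can see it.

```bash
python3 -m creep '[{"tx":-2,"ty":0,"tz":0,"wx":0,"wy":0,"wz":0,"gripper":1},{"tx":-5,"ty":0,"tz":0,"wx":0,"wy":0,"wz":0,"gripper":1},{"tx":-9,"ty":0,"tz":0,"wx":0,"wy":0,"wz":0,"gripper":1},{"tx":-12,"ty":-2,"tz":2,"wx":0.1,"wy":0,"wz":0,"gripper":1},{"tx":-12,"ty":-4,"tz":6,"wx":0.2,"wy":0,"wz":0,"gripper":1},{"tx":-12,"ty":-6,"tz":10,"wx":0.3,"wy":0,"wz":0,"gripper":1},{"tx":-12,"ty":-8,"tz":14,"wx":0.4,"wy":0,"wz":0,"gripper":1},{"tx":-12,"ty":-10,"tz":18,"wx":0.5,"wy":0,"wz":0,"gripper":1}]'; python3 -c "
from go import *
st(); go(406,-252,150,-2.128)"
```

```text
time: 5.95
tool_pos: [430.3, -202.5, 144.7]
tcp_rot: [-1.153, 1.57, 3.099]
contact_force: [0.5, -0.6, -3.5]
grip_width: 19.8
t 5.95 pos [ 430.3 -202.5  144.7] jaw -2.031 xax [-0.  0. -1.] F [ 0.5 -0.6 -3.5] M [-0.01 -0.05 -0.03] w 19.8 q [-0.6   0.34  1.78 -0.    1.02  1.43]
t(cm) [-0.53  0.03  5.51] w [0.097 0.    0.   ] rows 2.0 1.0
```

```bash
python3 -m creep '[{"tx":-0.5,"ty":0,"tz":3.5,"wx":0.097,"wy":0,"wz":0,"gripper":1},{"tx":-0.5,"ty":0,"tz":5.5,"wx":0.097,"wy":0,"wz":0,"gripper":1},{"tx":-0.5,"ty":0,"tz":5.5,"wx":0.097,"wy":0,"wz":0,"gripper":1},{"tx":-0.5,"ty":0,"tz":5.5,"wx":0.097,"wy":0,"wz":0,"gripper":1}]'; python3 - <<'E'
from go import *
from meas import fit
st(); c=cap('wrist','w5'); W=cloud(c); ok=np.isfinite(W[...,2])
for nm,zl,zh,cc,r in [('jigtop',26,33,(490,-304),95),('pad',34,39,(490,-304),30),('pin',41,50,(490,-304),30),('grip',150,240,(406,-252),80)]:
    print(nm,fit(W,ok,zl,zh,cc,r))
c=cap('scene','s5'); W=cloud(c); ok=np.isfinite(W[...,2])
for nm,zl,zh,cc,r in [('jigtop',26,33.5,(490,-304),95),('coverplate',124,150,(406,-252),75)]:
    print(nm,fit(W,ok,zl,zh,cc,r))
E
```

```text
time: 6.28
tool_pos: [406.6, -251.3, 149.3]
tcp_rot: [-1.8, 1.57, 2.357]
contact_force: [0.2, 0.6, -2.9]
grip_width: 19.7
t 6.28 pos [ 406.6 -251.3  149.3] jaw -2.127 xax [-0.001  0.001 -1.   ] F [ 0.2  0.6 -2.9] M [ 0.11  0.01 -0.01] w 19.7 q [-0.71  0.34  1.76  0.    1.04  1.41]
jigtop (22851, array([ 486.4, -306.4]), array([100.2, 102.7]), 'long ang 2.586', 'z 29.7', 'mean', array([ 488.4, -307.6]))
pad (2966, array([ 490.6, -309. ]), array([39. , 39.1]), 'long ang 1.615', 'z 35.7', 'mean', array([ 490.9, -309.1]))
pin (293, array([ 490.6, -308.9]), array([10.4, 11.5]), 'long ang 2.584', 'z 43.0', 'mean', array([ 490.6, -308.9]))
grip (58396, array([ 412.4, -256.3]), array([ 60.6, 159.3]), 'long ang 1.013', 'z 232.1', 'mean', array([ 429.1, -266.2]))
jigtop (985, array([ 491.9, -308.5]), array([105.9, 140.8]), 'long ang 2.575', 'z 31.5', 'mean', array([ 496.7, -304.8]))
coverplate (761, array([ 408.2, -252.3]), array([ 87.3, 111.7]), 'long ang 2.583', 'z 144.5', 'mean', array([ 424.7, -238.3]))
```

View pics/w5.png

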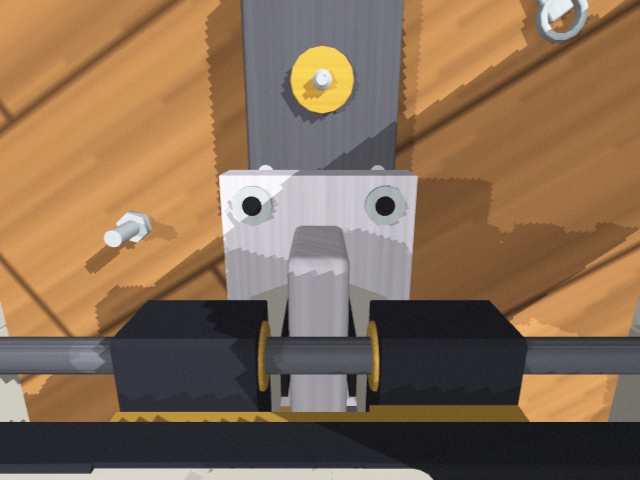

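View pics/s5.png

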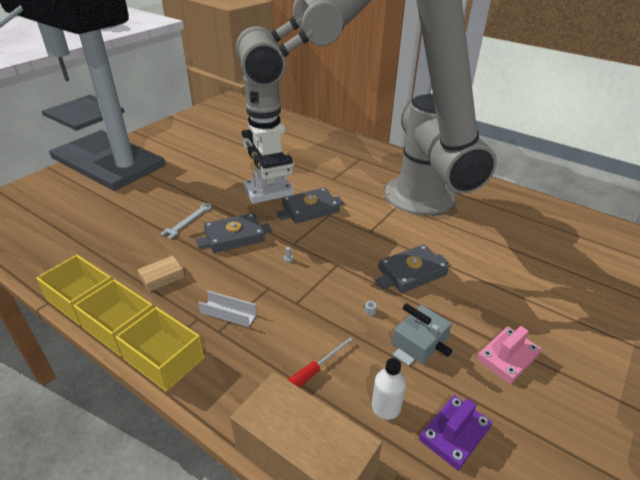

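```bash
python3 - <<'E'
from h import *
c=np.load('pics/w5.npz'); W=cloud(c)
T=np.array([406.6,-251.3,149.3]); a=-2.127
y=np.array([-np.sin(a),np.cos(a)]);z=np.array([np.cos(a),np.sin(a)]); print(y,z)
D=W[...,:2]-T[:2]; Y=D@y; Z=D@z; H=W[...,2]
k=(H>135)&(H<156)&(abs(Z)<60)&(Y>15)&(Y<90)
print('plate z',np.percentile(H[k],[5,50,95]),'Yfront',np.percentile(Y[k],[99,99.9]),)
k2=k&(Y>25)&(Y<50)&(abs(H-np.median(H[k]))<4); print('Z',Z[k2].min(),Z[k2].max(), np.percentile(Z[k2],[.5,99.5]))
# edge orientation
s=[]
for z0 in np.arange(-35,36,5):
    q=k&(abs(Z-z0)<2); s.append((z0,Y[q].max().round(1)))
print(s)
p=(H>41)&(H<48)&(np.hypot(W[...,0]-490,W[...,1]+308)<20); print('pin YZ',Y[p].mean(),Z[p].mean(), 'pad',)
j=(H>26)&(H<33)&(Y>70)&(Y<160)&(abs(Z)<60); print('jig Z edges',np.percentile(Z[j],[.5,99.5]))
rows=np.arange(470); 
E
```

```text
[ 0.84926556 -0.52796592] [-0.52796592 -0.84926556]
plate z [142.31327316 143.62016309 146.56427401] Yfront [56.29775278 56.42196515]
Z -38.12899419952281 42.24246005716624 [-37.56719785  41.69806489]
[(np.int64(-35), np.float64(56.3)), (np.int64(-30), np.float64(56.4)), (np.int64(-25), np.float64(56.4)), (np.int64(-20), np.float64(56.4)), (np.int64(-15), np.float64(56.3)), (np.int64(-10), np.float64(56.5)), (np.int64(-5), np.float64(56.3)), (np.int64(0), np.float64(56.4)), (np.int64(5), np.float64(56.4)), (np.int64(10), np.float64(56.4)), (np.int64(15), np.float64(56.4)), (np.int64(20), np.float64(56.4)), (np.int64(25), np.float64(56.4)), (np.int64(30), np.float64(56.4)), (np.int64(35), np.float64(56.4))]
pin YZ 101.74686136842944 4.611950651342378 pad
jig Z edges [-44.71058846  53.97448922]
```

```bash
python3 -m creep '[{"tx":0,"ty":3,"tz":0.25,"wx":0,"wy":0,"wz":0,"gripper":1},{"tx":0,"ty":6.5,"tz":0.25,"wx":0,"wy":0,"wz":0,"gripper":1},{"tx":1,"ty":10,"tz":0.25,"wx":0,"wy":0,"wz":0,"gripper":1},{"tx":4,"ty":10,"tz":0.25,"wx":0,"wy":0,"wz":0,"gripper":1},{"tx":6.5,"ty":10,"tz":0.25,"wx":0,"wy":0,"wz":0,"gripper":1},{"tx":7,"ty":10,"tz":0.25,"wx":0,"wy":0,"wz":0,"gripper":1},{"tx":7,"ty":10,"tz":0.25,"wx":0,"wy":0,"wz":0,"gripper":1}]'; python3 - <<'E'
from go import *
from meas import fit
st(); c=cap('wrist','w6'); W=cloud(c)
o=get_obs();T=o['tool_pos'];A=R.from_euler('xyz',o['tcp_rot']).as_matrix()
D=(W-T)@A; Y=D[...,1];Z=D[...,2];H=W[...,2]
k=(H>65)&(H<85)&(abs(Z)<60)&(Y>15)&(Y<90); print('plate',np.median(H[k]),'Yf',np.percentile(Y[k],99.9)); k2=k&(Y>25)&(Y<50)&(abs(H-np.median(H[k]))<4); print('Z',Z[k2].min(),Z[k2].max())
k=(H>24)&(H<34)&(abs(Z)<70)&(Y>50)&(Y<120); print('jig',np.percentile(Z[k],[1,99]),'Yf',[Y[k&(abs(Z-z)<2)].max().round(1) for z in (-35,-20,20,35)])
c=cap('scene','s6'); cv2.imwrite('pics/s6c.png',cv2.resize(c['frame'][140:290,150:350,::-1],None,fx=4,fy=4))
E
```

```text
time: 6.97
tool_pos: [490.4, -303.1, 77.6]
tcp_rot: [-1.716, 1.565, 2.446]
contact_force: [-0.2, -0.1, -2.5]
grip_width: 20.0
t 6.97 pos [ 490.4 -303.1   77.6] jaw -2.122 xax [-0.004  0.004 -1.   ] F [-0.2 -0.1 -2.5] M [0.09 0.01 0.04] w 20.0 q [-0.69  0.59  1.56  0.    0.99  1.44]
plate 71.72405419567153 Yf 55.095872402021065
Z -38.569839395047964 41.86178909439987
jig [-43.75511999  53.44360366] Yf [np.float64(72.3), np.float64(71.9), np.float64(72.0), np.float64(71.9)]
```

View pics/s6c.png

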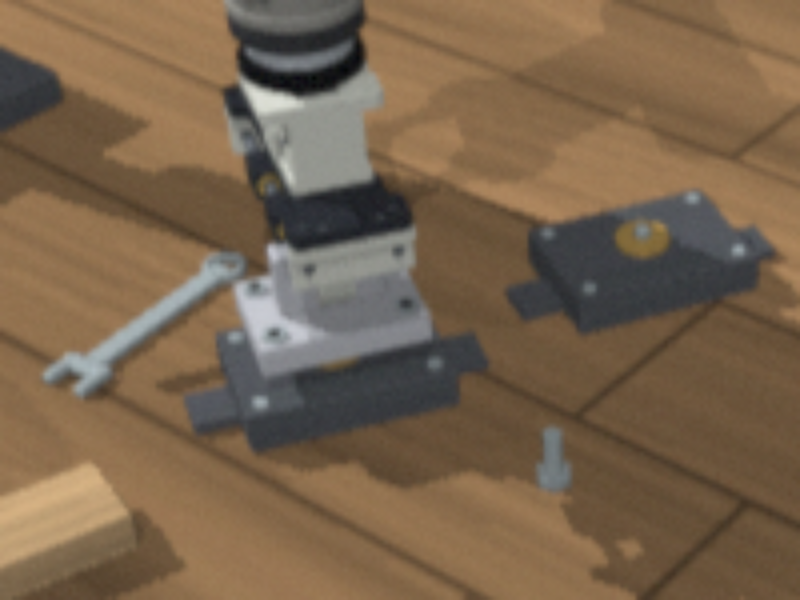

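View pics/w6.png

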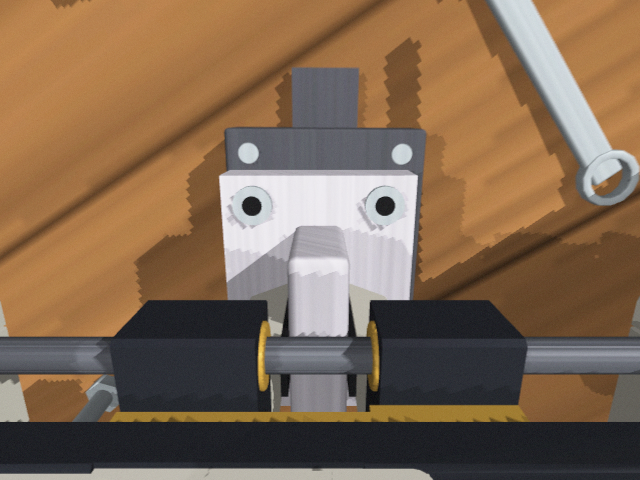

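```bash
python3 -m creep '[{"tx":0,"ty":0.15,"tz":0.25,"wx":0,"wy":0,"wz":0,"gripper":1},{"tx":0,"ty":0.15,"tz":0.25,"wx":0,"wy":0,"wz":0,"gripper":1},{"tx":0,"ty":0.15,"tz":0.25,"wx":0,"wy":0,"wz":0,"gripper":1}]'; python3 - <<'E'
from go import *
st(); c=cap('wrist','w7'); W=cloud(c)
o=get_obs();T=o['tool_pos'];A=R.from_euler('xyz',o['tcp_rot']).as_matrix()
D=(W-T)@A; Y=D[...,1];Z=D[...,2];H=W[...,2]
k=(H>65)&(H<85)&(abs(Z)<60)&(Y>15)&(Y<90); print('plate',np.median(H[k]),'Yf',np.percentile(Y[k],99.9)); k2=k&(Y>25)&(Y<50)&(abs(H-np.median(H[k]))<4); print('Z',Z[k2].min(),Z[k2].max())
k=(H>24)&(H<34)&(abs(Z)<70)&(Y>50)&(Y<120); print('jig',np.percentile(Z[k],[.1,1,99,99.9]),'Yf',[Y[k&(abs(Z-z)<2)].max().round(1) for z in (-35,-20,20,35)])
E
```

```text
time: 7.32
tool_pos: [491.7, -308.9, 81.2]
tcp_rot: [1.399, 1.568, -0.725]
contact_force: [0.1, -0.2, -3.3]
grip_width: 19.9
t 7.32 pos [ 491.7 -308.9   81.2] jaw -2.124 xax [ 0.002 -0.002 -1.   ] F [ 0.1 -0.2 -3.3] M [ 0.08  0.04 -0.05] w 19.9 q [-0.69  0.59  1.56 -0.    1.    1.43]
plate 75.61139220514679 Yf 56.72384282106437
Z -38.0933900726511 42.59293566630304
jig [-48.86970948 -47.79782592  49.51832807  50.71121143] Yf [np.float64(69.2), np.float64(69.3), np.float64(69.3), np.float64(69.3)]
```

```bash
cat > rel.py <<'E'
from go import *
def rel(name):
    st(); c=cap('wrist',name); W=cloud(c)
    o=get_obs();T=o['tool_pos'];A=R.from_euler('xyz',o['tcp_rot']).as_matrix()
    D=(W-T)@A; Y=D[...,1];Z=D[...,2];H=W[...,2]; p0=T[2]-5.5
    k=(abs(H-p0)<5)&(abs(Z)<60)&(Y>15)&(Y<80); yf=np.percentile(Y[k],99.9); k2=k&(Y>25)&(Y<50)&(abs(H-np.median(H[k]))<4)
    cz=(Z[k2].min()+Z[k2].max())/2
    j=(H>24)&(H<34)&(abs(Z)<70)&(Y>50)&(Y<120); jz=np.percentile(Z[j],[.5,99.5]).mean(); jy=np.median([Y[j&(abs(Z-z)<2)].max() for z in (-35,-20,20,35)])
    print('plate z',np.median(H[k]),'cover',(yf-55).round(2),cz.round(2),'jig',(jy-70).round(2),jz.round(2),'need dY,dZ mm',(jy-70-yf+55).round(2),(jz-cz).round(2))
E
python3 -m creep '[{"tx":0,"ty":0,"tz":0,"wx":0,"wy":0,"wz":0,"gripper":1},{"tx":0,"ty":0,"tz":0,"wx":0,"wy":0,"wz":0,"gripper":1},{"tx":0,"ty":0,"tz":0,"wx":0,"wy":0,"wz":0,"gripper":1},{"tx":0,"ty":0,"tz":0,"wx":0,"wy":0,"wz":0,"gripper":1}]'; python3 -c "
from rel import *
rel('w8')
rel('w9')"
```

```text
time: 7.7
tool_pos: [491.1, -308.3, 79.8]
tcp_rot: [0.782, 1.571, -1.342]
contact_force: [0.3, -0.3, -3.6]
grip_width: 19.9
t 7.7 pos [ 491.1 -308.3   79.8] jaw -2.124 xax [ 0. -0. -1.] F [ 0.3 -0.3 -3.6] M [0.06 0.02 0.06] w 19.9 q [-0.69  0.59  1.56 -0.    1.    1.43]
plate z 74.07991013946335 cover 1.46 2.15 jig -0.0 1.02 need dY,dZ mm -1.46 -1.13
t 7.75 pos [ 491.1 -308.3   79.7] jaw -2.124 xax [-0. -0. -1.] F [-0.1  0.2 -2.9] M [ 0.06  0.01 -0.02] w 19.6 q [-0.69  0.59  1.56 -0.    1.    1.43]
plate z 74.04074358073962 cover 1.44 2.07 jig -0.02 1.03 need dY,dZ mm -1.46 -1.04
```

```bash
python3 -m creep '[{"tx":0.3,"ty":-0.14,"tz":-0.1,"wx":0,"wy":0,"wz":0,"gripper":1},{"tx":0.6,"ty":-0.14,"tz":-0.1,"wx":0,"wy":0,"wz":0,"gripper":1},{"tx":0.8,"ty":-0.14,"tz":-0.1,"wx":0,"wy":0,"wz":0,"gripper":1},{"tx":0.9,"ty":-0.14,"tz":-0.1,"wx":0,"wy":0,"wz":0,"gripper":1},{"tx":0.9,"ty":-0.14,"tz":-0.1,"wx":0,"wy":0,"wz":0,"gripper":1},{"tx":0.9,"ty":-0.14,"tz":-0.1,"wx":0,"wy":0,"wz":0,"gripper":1}]'; python3 -c "
from rel import *
rel('w10')"
python3 -m creep '[{"tx":0.1,"ty":0,"tz":0,"wx":0,"wy":0,"wz":0,"gripper":1},{"tx":0.2,"ty":0,"tz":0,"wx":0,"wy":0,"wz":0,"gripper":1},{"tx":0.3,"ty":0,"tz":0,"wx":0,"wy":0,"wz":0,"gripper":1},{"tx":0.3,"ty":0,"tz":0,"wx":0,"wy":0,"wz":0,"gripper":1}]'; python3 -c "
from rel import *
rel('w11')"
```

```text
time: 8.3
tool_pos: [490.5, -306.7, 70.6]
tcp_rot: [-1.392, 1.571, 2.767]
contact_force: [-1.0, -0.1, -2.3]
grip_width: 19.7
t 8.3 pos [ 490.5 -306.7   70.6] jaw -2.124 xax [-0.  0. -1.] F [-1.  -0.1 -2.3] M [0.08 0.01 0.01] w 19.7 q [-0.69  0.6   1.57 -0.    0.97  1.43]
plate z 64.92015588664745 cover 1.37 2.01 jig 1.18 2.03 need dY,dZ mm -0.19 0.02
time: 8.68
tool_pos: [490.4, -306.6, 67.5]
tcp_rot: [-1.45, 1.57, 2.71]
contact_force: [0.1, -1.0, -3.2]
grip_width: 20.1
t 8.68 pos [ 490.4 -306.6   67.5] jaw -2.124 xax [-0.  0. -1.] F [ 0.1 -1.  -3.2] M [ 0.06  0.04 -0.01] w 20.1 q [-0.69  0.6   1.57 -0.    0.97  1.43]
plate z 61.81664638254564 cover 1.38 2.03 jig 1.35 2.08 need dY,dZ mm -0.03 0.05
```

Underside is about 2 mm below the pin tip with no contact force, so the bore is over the pin. I continue down.

```bash
python3 -m creep '[{"tx":0.1,"ty":0,"tz":0,"wx":0,"wy":0,"wz":0,"gripper":1},{"tx":0.2,"ty":0,"tz":0,"wx":0,"wy":0,"wz":0,"gripper":1},{"tx":0.3,"ty":0,"tz":0,"wx":0,"wy":0,"wz":0,"gripper":1},{"tx":0.4,"ty":0,"tz":0,"wx":0,"wy":0,"wz":0,"gripper":1},{"tx":0.4,"ty":0,"tz":0,"wx":0,"wy":0,"wz":0,"gripper":1}]'; python3 -c "
from rel import *
rel('w12')"
python3 -m creep '[{"tx":0.1,"ty":0,"tz":0,"wx":0,"wy":0,"wz":0,"gripper":1},{"tx":0.2,"ty":0,"tz":0,"wx":0,"wy":0,"wz":0,"gripper":1},{"tx":0.3,"ty":0,"tz":0,"wx":0,"wy":0,"wz":0,"gripper":1},{"tx":0.4,"ty":0,"tz":0,"wx":0,"wy":0,"wz":0,"gripper":1},{"tx":0.4,"ty":0,"tz":0,"wx":0,"wy":0,"wz":0,"gripper":1}]'; python3 -c "
from rel import *
rel('w13')"
```

```text
time: 9.15
tool_pos: [490.4, -306.6, 63.5]
tcp_rot: [-1.544, 1.57, 2.615]
contact_force: [0.6, 0.3, -3.1]
grip_width: 19.9
t 9.15 pos [ 490.4 -306.6   63.5] jaw -2.124 xax [-0.  0. -1.] F [ 0.6  0.3 -3.1] M [0.05 0.02 0.01] w 19.9 q [-0.69  0.61  1.57 -0.    0.96  1.43]
plate z 57.75860076568455 cover 1.38 2.05 jig 1.42 2.1 need dY,dZ mm 0.03 0.05
time: 9.62
tool_pos: [490.6, -306.8, 60.2]
tcp_rot: [1.251, 1.57, -0.873]
contact_force: [-1.6, 0.7, 4.5]
grip_width: 19.5
t 9.62 pos [ 490.6 -306.8   60.2] jaw -2.124 xax [ 0. -0. -1.] F [-1.6  0.7  4.5] M [0.33 0.38 0.01] w 19.5 q [-0.69  0.61  1.58 -0.    0.95  1.43]
plate z 54.517528724915806 cover 1.39 2.07 jig 1.11 2.0 need dY,dZ mm -0.28 -0.07
```

```bash
python3 -m creep '[{"tx":0.1,"ty":0,"tz":0,"wx":0,"wy":0,"wz":0,"gripper":1},{"tx":0.2,"ty":0,"tz":0,"wx":0,"wy":0,"wz":0,"gripper":1},{"tx":0.3,"ty":0,"tz":0,"wx":0,"wy":0,"wz":0,"gripper":1},{"tx":0.4,"ty":0,"tz":0,"wx":0,"wy":0,"wz":0,"gripper":1},{"tx":0.4,"ty":0,"tz":0,"wx":0,"wy":0,"wz":0,"gripper":1}]'; python3 -c "
from rel import *
rel('w14')"
python3 -m creep '[{"tx":0.1,"ty":0,"tz":0,"wx":0,"wy":0,"wz":0,"gripper":1},{"tx":0.2,"ty":0,"tz":0,"wx":0,"wy":0,"wz":0,"gripper":1},{"tx":0.2,"ty":0,"tz":0,"wx":0,"wy":0,"wz":0,"gripper":1}]'; python3 -c "
from rel import *
rel('w15')"
```

```text
time: 10.08
tool_pos: [490.6, -306.8, 56.2]
tcp_rot: [1.29, 1.57, -0.834]
contact_force: [-2.4, 1.9, 7.8]
grip_width: 19.9
t 10.08 pos [ 490.6 -306.8   56.2] jaw -2.124 xax [ 0. -0. -1.] F [-2.4  1.9  7.8] M [0.52 0.53 0.01] w 19.9 q [-0.69  0.62  1.58 -0.    0.94  1.43]
plate z 50.53654016496401 cover 1.38 2.06 jig 1.2 2.0 need dY,dZ mm -0.19 -0.06
time: 10.38
tool_pos: [490.6, -306.8, 55.4]
tcp_rot: [1.248, 1.57, -0.876]
contact_force: [-5.8, 3.4, 15.7]
grip_width: 19.5
t 10.38 pos [ 490.6 -306.8   55.4] jaw -2.124 xax [ 0.001 -0.001 -1.   ] F [-5.8  3.4 15.7] M [0.7  0.84 0.05] w 19.5 q [-0.69  0.62  1.58 -0.    0.94  1.43]
plate z 49.78931021856903 cover 1.39 2.11 jig 1.2 2.03 need dY,dZ mm -0.19 -0.08
```

```bash
python3 -m creep '[{"tx":0.08,"ty":-0.05,"tz":0,"wx":0,"wy":0,"wz":0,"gripper":1},{"tx":0.12,"ty":-0.05,"tz":0,"wx":0,"wy":0,"wz":0,"gripper":1},{"tx":0.12,"ty":-0.05,"tz":0,"wx":0,"wy":0,"wz":0,"gripper":1},{"tx":0.12,"ty":-0.05,"tz":0,"wx":0,"wy":0,"wz":0,"gripper":1}]'; python3 - <<'E'
from rel import *
rel('w16')
c=cap('scene','s16'); cv2.imwrite('pics/s16c.png',cv2.resize(c['frame'][140:290,150:350,::-1],None,fx=4,fy=4))
from meas import fit
W=cloud(c); ok=np.isfinite(W[...,2])
print('bar',fit(W,ok,106,130,(557,256),60)); print('plate',fit(W,ok,45,56,(490,-307),75))
E
```

```text
time: 10.77
tool_pos: [490.6, -306.8, 55.4]
tcp_rot: [1.415, 1.568, -0.709]
contact_force: [-6.1, 5.1, 23.7]
grip_width: 20.1
t 10.77 pos [ 490.6 -306.8   55.4] jaw -2.124 xax [ 0.002 -0.002 -1.   ] F [-6.1  5.1 23.7] M [1.09 1.17 0.  ] w 20.1 q [-0.69  0.62  1.58 -0.    0.94  1.43]
plate z 49.791427059549505 cover 1.37 2.05 jig 1.09 2.0 need dY,dZ mm -0.28 -0.05
bar (241, array([559.9, 253.7]), array([16.4, 59.4]), 'long ang 1.455', 'z 121.6', 'mean', array([562. , 255.3]))
plate (548, array([ 491.9, -309.3]), array([ 87.7, 110.6]), 'long ang 2.619', 'z 51.9', 'mean', array([ 504.8, -297.1]))
```

View pics/s16c.png

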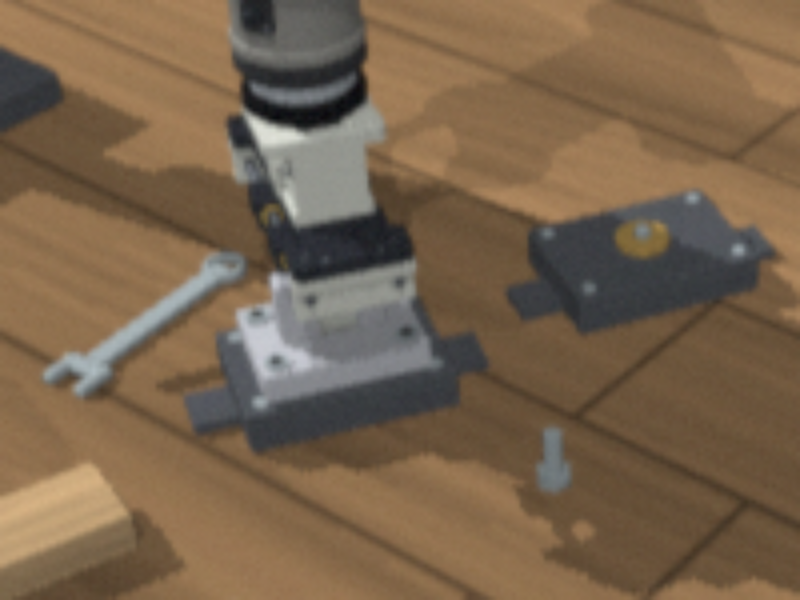

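View pics/s16.png

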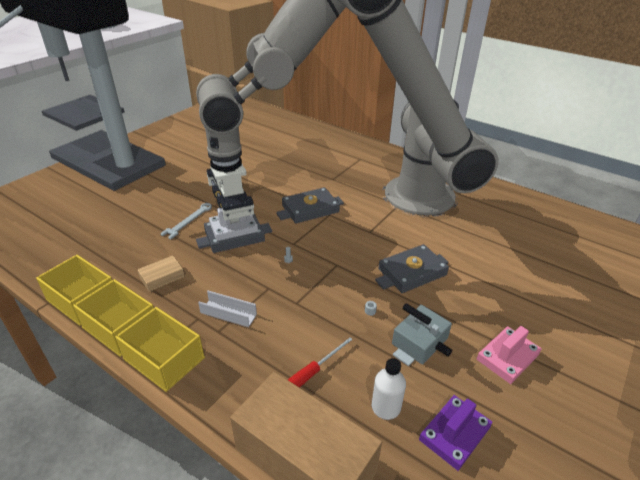

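The cover sits flat on the base (235,230), still gripped. Another 1.2 mm commanded raised the force to 24 N with no motion, so it is bottomed out. The handle is off and the bystanders look unmoved.

```bash
python3 -c "
from go import *
st(); print(close_job())"
```

```text
t 10.87 pos [ 490.6 -306.8   55.4] jaw -2.124 xax [ 0.002 -0.002 -1.   ] F [-6.3  3.8 23.2] M [ 1.05  1.18 -0.03] w 20.4 q [-0.69  0.62  1.58 -0.    0.94  1.43]
the job is handed in; nothing more can be done
None
```

The isolator is off, and the cover is on the rightmost jig's pin, pressed down and still gripped. I handed the job in at about 10.9 s; no verdict is reported.

- **Isolator:** I pushed the handle over with closed fingers. The last picture puts the bar at (560, 254), on the off side.
- **Cover:** I gripped the aluminium cover by its bar (20 mm opening) and lined it up with the jig by wrist camera. No searching was needed: the bore went onto the pin with no contact force showing.
- **Fully home:** Its top measures 49.8 mm against 50 mm when seated. Commanding a further 1.2 mm raised the push from 16 to 24 N with no movement.
- **Still off:** At hand-in about 7 N of sideways force remained on the pin. A 0.5 mm sideways correction did not remove it.
- **Camera disagreement:** The scene camera read the cover about 2 mm higher than the wrist camera and turned about 0.03 rad from the jig. The 2 mm is within its calibration error; I did not check the angle further.
- **Bystanders:** The other objects look unmoved in the last scene picture. I did not measure their positions.

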